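# Stop the skiving machine and swing its guard up

### The job

Press the stop button (the larger of the two push buttons on the bench) fully down, leaving the smaller start button alone. Then push the skiving machine's counterweighted guard up at its front handle bar, steadily and without flinging it, until it goes past its balance point and stays raised against its stop. Only push it: do not grip the guard, and leave everything else on the bench standing where it is; finish clear of everything.

Things in the scene. Friction and masses are not known exactly. Their poses are not given: they have to be found in the camera images.
- machine: cream leather-skiving machine, fixed. Bed 200 (x) x 280 (y) mm, top 70 mm high; origin at the centre of its underside on the bench; its front (towards the robot) faces its own -x. A round column up to 52 mm thick with a chrome top and black knob, 223 mm high in all, stands at its own x +75, y +122 mm; pivot posts 127 mm high at x +50, y +-92 mm.
- guard (a joint): angle of the guard: 0 = lowered, on its lower stop, the frame sloping up towards the robot at 25 degrees; grows as the front handle swings up and to the rear; 1.4 = upper stop, leaning 15 degrees beyond vertical. Left below about 0.6 rad it falls shut, left above it goes on to the upper stop by itself. About 1.5 to 3 N at the handle start it. Damped pivot (0.2 N m s/rad).
- guard_handle (a point): centre of the guard's front handle: level steel bar 14 mm thick, 164 mm long along the machine's y, 200 mm from the pivot axis. Lowered: 194 mm above the bench, 31 mm in front of the bed, only the bench (perhaps with low tools or a spool, up to 50 mm) beneath. Axes of the guard frame: +x from handle to pivot, y along the bar, z square to the frame (upper side when lowered).
- guard_pivot (a point): centre of the guard's level pivot axis (along the machine's y), 110 mm up, 50 mm behind the machine's origin; axes as guard_handle. Guard: frame 150 mm wide, flat side arms 14 mm deep, clear 4 mm shield between them 55 to 185 mm from the pivot. 75 mm weight arms, at 75 degrees above the side arms, carry a round counterweight 32 x 110 mm that swings to the rear.
- stop_button (a joint): travel of the stop button in m: 0 = out, 0.007 = fully down; sprung back, 6 N when fully down
- stop_button_top (a point): centre of the top face of the stop button: black round button 40 mm across, on a grey box 60 x 60 x 35 mm fixed to the bench, pressed straight down. It and the start button change places from run to run.
- start_button (a joint): travel of the start button in m: 0 = out, 0.007 = fully down; must stay out
- start_button_top (a point): centre of the top face of the start button: black round button 20 mm across, on an equal grey box; the same shape as the stop button but smaller
- oil_bottle: white plastic bottle 48 mm across, 120 mm tall; loose, to be left alone; origin at the centre of its underside
- glue_tin: yellow tin 76 mm across, 85 mm tall; loose, to be left alone; origin at the centre of its underside
- cup: white cup 76 mm across, 85 mm tall; loose, to be left alone; origin at the centre of its underside
- spool: wooden spool 40 mm across, 50 mm tall; loose, to be left alone; origin at the centre of its underside
- screwdriver: screwdriver lying on the bench; loose, to be left alone; origin near its middle on its underside
- wrench: 140 mm wrench lying on the bench; loose, to be left alone; origin near its middle on its underside
- carton: cardboard box 60 x 90 x 35 mm; loose, to be left alone; origin at the centre of its underside
There are look-alikes about, which are no part of the job. Leave any blue or red look-alike of the part that bears start_button alone.

How it is judged:
On the way, in this order (a step that is already met when the one before it is completed fails the run):
1. the stop button is pressed down (at least 5 of its 7 mm) while the guard is still lowered (value of joint stop_button above 0.005 m and value of joint guard below 0.15 rad), for 0.06 s.
2. the guard is past its balance point and up at its upper stop (value of joint guard above 1.3 rad), for 0.2 s.
At the end, for the whole second after the job is handed in: The guard stands by itself at its upper stop (joint above 1.3 of 1.4 rad) and at rest (under 0.1 rad/s); both buttons are out again (under 2 mm) (value of joint guard above 1.3 rad and velocity of joint guard between -0.1 and 0.1 rad/s and value of joint each of stop_button, start_button below 0.002 m); the robot touches nothing.
It fails at once if the start button is pressed (more than 2.5 mm) (value of joint start_button above 0.0025 m).
It fails at once if the guard is flung or slammed: it turns faster than 4 rad/s (velocity of joint guard above 4 rad/s or velocity of joint guard below -4 rad/s).
It fails at once if the guard is gripped: part of its frame or handle lies between the finger pads (x of the grasp point in the frame of guard_handle between -0.007 and 0.2 m and y of the grasp point in the frame of guard_handle between -0.085 and 0.085 m and z of the grasp point in the frame of guard_handle between -0.007 and 0.007 m).
It fails at once if a loose thing on the bench is moved by more than 20 mm (distance of any of oil_bottle, glue_tin, cup, spool, screwdriver, wrench, carton from where it was at the start of the episode above 0.02 m).
It also fails if it takes over 51 s, if anything falls off the work surface, if the arm or the gripper's body presses on something with over 40 N, if the wrist force passes 120 N, or if a joint passes its speed limit or range.

### The arm

A 7-joint arm with a two-finger parallel gripper is mounted at the origin on the work surface. World frame = base frame: x ahead of the robot, y to its left, z up, the work surface at z = 0. Lengths are in m, angles in rad, forces in N, time in s.
With the tool pointing down it reaches from about 0.4 to 0.85 m from the base axis. Payload 10.4 kg.
Tool frame: the origin (TCP) lies at the very end of the fingers, on their centre line; the grasp point (between the pads) lies 19 mm behind it; z points along the fingers, y is the direction in which the jaws open and shut (so a half turn about z gives the same grasp; the last joint's range is limited). The gripper opens to 87 mm and grips with 3 to 60 N. Pads are 19 mm wide; open, the fingers measure 117 mm over their backs; the gripper's body (75 mm by 190 mm) begins 51 mm behind the grasp point.
Start: joints at [-1.209, 0.332, -0.065, 1.46, 0.022, 1.35, -0.088], TCP at [0.235, 0.579, 0.198] pointing down, gripper open.
Joint ranges: [-2.6, 2.6], [-0.5, 2.12], [-1.47, 1.34], [0.16, 2.42], [-1.27, 4.41], [0.06, 2.06], [-2.6, 2.6]. Speed limits (rad/s): [2.22, 2.22, 2.79, 2.79, 3.14, 3.14, 3.14].

### API

Orientations are given as a unit quaternion [x, y, z, w].
In Python, from bench import read_state, imaging, r gives the robot as it stands. The module is installed in compiled form; this text tells all that it offers.
- The arm moves only by the tool move_arm, never from a script. Its argument "series" is a list of rows, each a list of 4 numbers: the shift along the tool's x, y, z in m, then the turn about the tool's z in rad. In form: [[x, y, z, roll], ...]. A call has 1 to 20 rows; each row is the pose to reach, as a shift and turn from the pose commanded when the call began, along the tool's axes at that moment; what a row does not reach only later rows make up. A row lasts 1/10 s, in which the tool goes at most 50 mm and 8.59 degrees, less where a joint would pass 70% of its speed; a pose out of reach is approached as far as the arm can. A call with a gripper value outside its range is refused whole. "claw" is the gripper's target within -1 to 1 (fully open at 1, half-way at 0, shut at -1), set as the call begins (left out, the last holds). The fingers move at their own pace and stop on an object; "newtons" is the grip in N (left out, the last holds). Time passes only in rows, so rows that repeat a pose let the fingers close. It gives the time, the measured TCP pose, the force and the opening at its end, in the units of the state.
- read_state(): the state, without advancing time (a new reading comes with each control period).
- imaging.camera(name): name is "side" or "top" or "wrist"; returns (picture, depth): 420x560x3 uint8, red, green, blue; 420x560 float32, m along the optical axis (not along the pixel's ray), 0 where there is no reading.
- imaging.get_calibration(name): a dict with "camera_matrix" (3x3 intrinsics, pixels), "R" (3x3) and "t" (3): a world point X has camera coordinates R X + t. Camera axes: x right, y down, z forward; pixel columns grow to the right and rows downward; lengths in m; the calibration is good to about 2 mm. A picture is of the moment at which its call begins: read the wrist's pose just before it. get_calibration takes no time and is no camera call; for the wrist camera it gives the pose at the moment of the call.
- r.close_job(): hands the job in, once; it reports no verdict.
The state is a dict: "time": time; "joint_positions": joint angles; "joint_vel": joint speeds; "joint_torque": joint torques, N m; "ee_pos": TCP position; "eef_rot": TCP orientation; "ft_force": force on the tool from outside, world axes, zero at the start; "torque": the same for the moment, N m; "width": finger opening in m.
Only numpy, scipy, OpenCV 4.12 (cv2) and the standard library are available. Lean on these libraries where they do the work, as an engineer would, in place of code of your own. Each camera call takes 0.05 s, during which the arm holds its last target.

## Working session

There is one attempt and no reset: what is moved stays moved. The work goes in short steps, Python scripts to look and compute and a tool call to move; the robot and the scene stay as the last step left them, time stands still between calls to the robot, and variables do not carry over. Pictures are saved under pics/ and viewed, and the job is handed in when it is done.

Besides the shell and the picture viewer there is one more tool, called in YAML: its name, and indented under it one key for each argument. move_arm: Moves the arm, as the interface text tells. Its arguments: {"type":"object","properties":{"series":{"type":"array","items":{"type":"array","items":{"type":"number"}}},"claw":{"type":"number"},"newtons":{"type":"number"}},"required":["series"]}

```bash
mkdir -p pics; python3 - <<'E'
from bench import read_state, imaging
import cv2,numpy as np
s=read_state(); print(s['time'],s['ee_pos'],s['eef_rot'],s['width'],s['ft_force'])
for n in ['top','side','wrist']:
    c=imaging.get_calibration(n); p,d=imaging.camera(n)
    cv2.imwrite(f'pics/{n}0.png',p[:,:,::-1]); np.savez(f'{n}0.npz',p=p,d=d,K=c['camera_matrix'],R=c['R'],t=c['t'])
    print(n,np.round(c['camera_matrix'],1).tolist(),np.round(-np.array(c['R']).T@c['t'],3),np.round(c['R'],3).tolist())
E
```

```text
0.0 [0.23446582 0.57890633 0.19676026] [ 1.91186562e-01  9.81553472e-01 -6.86433755e-04 -9.87374723e-05] 0.08717847246289935 [-0.7179968  -0.44320333 -0.6589292 ]
top [[535.0, 0.0, 278.0], [0.0, 535.0, 214.5], [0.0, 0.0, 1.0]] [0.422 0.    1.627] [[-0.026, -1.0, -0.017], [-0.997, 0.027, -0.066], [0.066, 0.016, -0.998]]
side [[391.6, 0.0, 276.8], [0.0, 391.6, 202.0], [0.0, 0.0, 1.0]] [ 0.074 -0.644  0.664] [[0.821, -0.571, -0.006], [-0.314, -0.441, -0.841], [0.477, 0.692, -0.541]]
wrist [[369.8, 0.0, 284.9], [0.0, 369.8, 213.5], [0.0, 0.0, 1.0]] [0.163 0.607 0.383] [[0.375, 0.927, -0.002], [0.89, -0.36, 0.279], [0.258, -0.106, -0.96]]
```

View pics/top0.png

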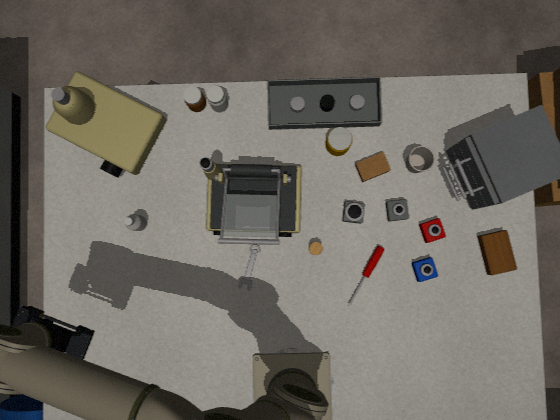

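View pics/side0.png

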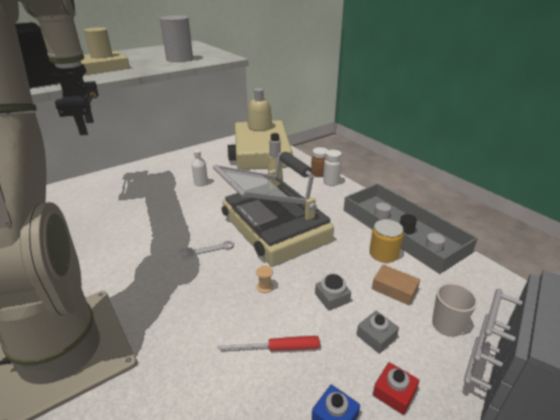

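View pics/wrist0.png

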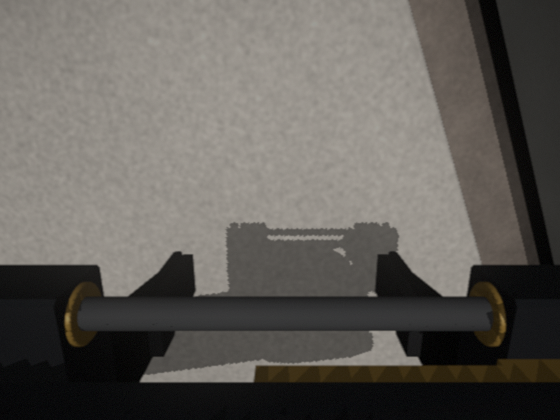

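The top view shows four button boxes: grey (354,211), grey (397,209), red (432,230) and blue (425,269). The machine is at (253,200) and its handle bar is near (249,241). The grey box at (354,211) seems to have the larger black disc, so I'll check it in an enlarged crop and measure it.

```bash
cat > h.py <<'E'
import numpy as np,cv2
def load(n):
    z=np.load(n); return z['p'],z['d'],z['K'],z['R'],z['t']
def pt(n,u,v,dd=None):
    p,d,K,R,t=n
    dd=d[int(round(v)),int(round(u))] if dd is None else dd
    return R.T@(np.linalg.inv(K)@[u,v,1]*dd-t)
def ray(n,u,v,z):
    p,d,K,R,t=n
    C=-R.T@t; r=R.T@(np.linalg.inv(K)@[u,v,1.]); return C+r*(z-C[2])/r[2]
E
python3 - <<'E'
from h import *
T=load('top0.npz'); S=load('side0.npz')
a=cv2.resize(T[0][185:235,325:455],None,fx=6,fy=6,interpolation=cv2.INTER_CUBIC)
b=cv2.resize(T[0][145:260,195:330],None,fx=5.5,fy=5.5,interpolation=cv2.INTER_CUBIC)
c=cv2.resize(S[0][140:360,180:420],None,fx=2.7,fy=2.7,interpolation=cv2.INTER_CUBIC)
for i,m in enumerate([a,b,c]): cv2.imwrite(f'pics/crop{i}.png',m[:,:,::-1])
for u,v in [(354,211),(397,209),(345,204),(390,202)]: print(u,v,pt(T,u,v))
g=T[0].astype(int)
for (u,v) in [(354,211),(397,209)]:
    sub=T[0][v-15:v+16,u-15:u+16].max(2); m=(sub<50).astype(np.uint8)
    n,l,st,ce=cv2.connectedComponentsWithStats(m)
    for k in range(1,n):
        if st[k,4]>8: print(st[k],ce[k]+[u-15,v-15], ray(T,*(ce[k]+[u-15,v-15]),0.06))
E
```

```text
354 211 [ 0.53033801 -0.1986258   0.05575648]
397 209 [ 0.53251187 -0.32396851  0.05923203]
345 204 [ 0.55361212 -0.17551819  0.03250641]
390 202 [ 0.5553679  -0.30837815  0.03860136]
[  9   9  13  13 139] [354.21582734 211.05035971] [ 0.52988072 -0.19871452  0.06      ]
[ 4 13  2  7 10] [343.5 212. ] [ 0.52795369 -0.16729418  0.06      ]
[ 4  8  4 19 24] [387.16666667 211.58333333] [ 0.52567162 -0.29483841  0.06      ]
[14 12  7  7 35] [398.88571429 208.88571429] [ 0.53264142 -0.32931965  0.06      ]
```

View pics/crop0.png

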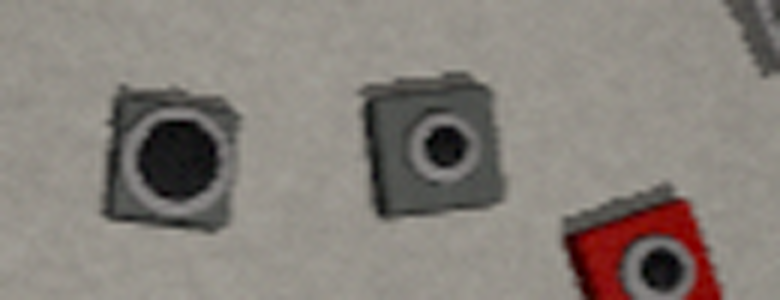

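View pics/crop1.png

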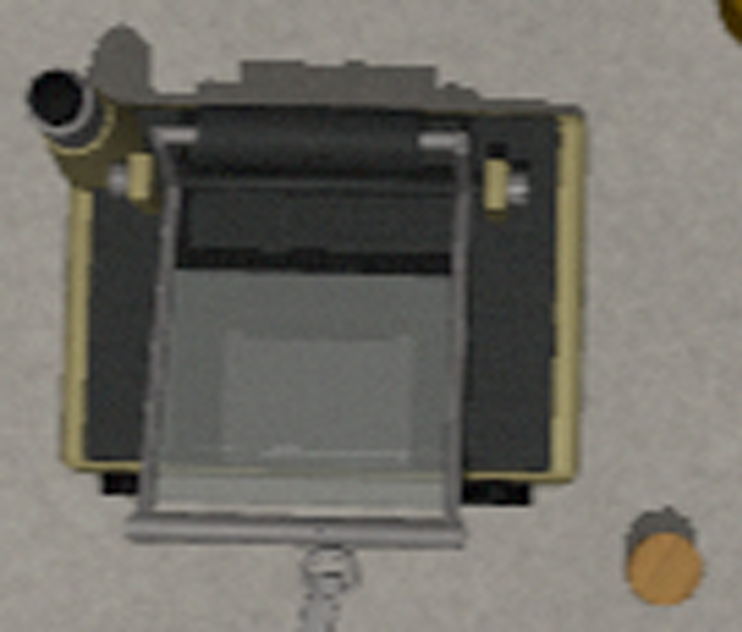

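View pics/crop2.png

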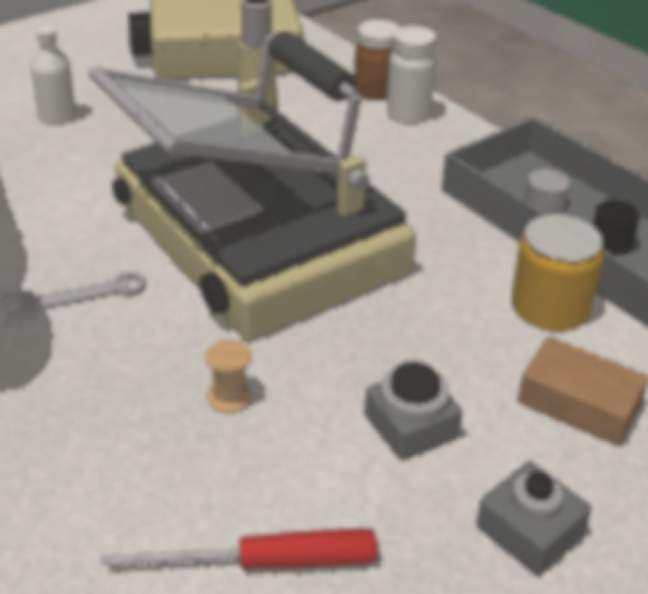

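The crop confirms it. The left grey box (354,211) carries the larger black disc, 13 px or about 38 mm across, so that is the stop button. The right grey box (399,209) has the smaller disc, 7 px or 20 mm, so that is the start button. Next I'll measure the handle and the machine.

```bash
python3 - <<'E'
from h import *
T=load('top0.npz'); S=load('side0.npz')
for c,z in [((130,528),.194),((463,538),.194),((296,533),.194),((66,468),.07),((575,480),.07),((580,110),.07),((140,180),.127),((497,185),.127),((330,555),.01),((665,568),.05)]:
    u,v=195+c[0]/5.5-.4,145+c[1]/5.5-.4; print(c,ray(T,u,v,z).round(4),pt(T,u,v).round(4))
print('side')
for c in [(95,72),(172,147),(415,383),(540,485)]:
    u,v=180+c[0]/2.7,140+c[1]/2.7; print(c,pt(S,u,v).round(3), ray(S,u,v,.194).round(3), ray(S,u,v,.057).round(3))
# heights near stop button
d=T[1]
for v in range(205,218,2): print([round(float(pt(T,u,v)[2]),4) for u in range(346,364,2)])
from scipy.spatial.transform import Rotation as Ro
print(Ro.from_quat([ 1.91186562e-01,9.81553472e-01,-6.86433755e-04,-9.87374723e-05]).as_matrix().round(3))
E
```

```text
(130, 528) [0.4513 0.1848 0.194 ] [0.4551 0.2089 0.0072]
(463, 538) [0.4421 0.0226 0.194 ] [0.442  0.0224 0.2031]
(296, 533) [0.4467 0.1038 0.194 ] [0.4465 0.1032 0.2029]
(66, 468) [0.4865 0.2342 0.07  ] [ 0.4895  0.2451 -0.0025]
(575, 480) [ 0.4729 -0.0355  0.07  ] [ 0.4743 -0.0365  0.0269]
(580, 110) [ 0.6701 -0.0439  0.07  ] [ 6.812e-01 -4.580e-02 -1.000e-04]
(140, 180) [0.6313 0.1849 0.127 ] [0.6312 0.1849 0.1273]
(497, 185) [0.6234 0.0014 0.127 ] [0.6237 0.0014 0.1248]
(330, 555) [0.4373 0.0987 0.01  ] [ 0.4374  0.0995 -0.0025]
(665, 568) [ 0.4252 -0.0827  0.05  ] [ 0.4252 -0.0826  0.0517]
side
(95, 72) [0.449 0.175 0.201] [0.455 0.187 0.194] [0.566 0.429 0.057]
(172, 147) [0.444 0.026 0.195] [0.445 0.027 0.194] [0.553 0.222 0.057]
(415, 383) [ 0.525 -0.204  0.059] [ 0.424 -0.302  0.194] [ 0.527 -0.203  0.057]
(540, 485) [ 0.529 -0.333  0.059] [ 0.428 -0.403  0.194] [ 0.531 -0.332  0.057]
[0.0307, 0.044, 0.0542, 0.0471, 0.0604, 0.0555, 0.0434, 0.0464, 0.0404]
[0.0435, 0.0465, 0.0582, 0.0526, 0.0572, 0.0641, 0.0573, 0.0529, 0.0491]
[0.0519, 0.0472, 0.0618, 0.0492, 0.0559, 0.0643, 0.052, 0.0574, 0.0415]
[0.0447, 0.0452, 0.0593, 0.0613, 0.0558, 0.0593, 0.0593, 0.0545, 0.0441]
[0.043, 0.042, 0.0561, 0.0598, 0.0612, 0.0616, 0.0596, 0.0582, 0.0498]
[0.0464, 0.0503, 0.0541, 0.0618, 0.063, 0.055, 0.0577, 0.051, 0.0459]
[0.0339, 0.0421, 0.0443, 0.0538, 0.0605, 0.0605, 0.0571, 0.0503, 0.0431]
[[-0.927  0.375 -0.   ]
 [ 0.375  0.927 -0.001]
 [-0.    -0.001 -1.   ]]
```

Measured so far:
- **Stop button:** top centre about (0.528, -0.200, 0.058).
- **Handle:** centre about (0.4467, 0.104, 0.194), with the machine yawed about -3.3°.
- **Pivot:** about (0.628, 0.093, 0.110). This agrees with the post midpoint.

I'll now raise the tool, shut the gripper, turn the jaws along the bar and cross over above everything.

move_arm:
  series:
    - [0,0,-0.04,0]
    - [0,0,-0.08,0]
    - [0,0,-0.11,-0.1]
    - [-0.027,-0.029,-0.11,-0.2]
    - [-0.054,-0.058,-0.11,-0.3]
    - [-0.081,-0.088,-0.11,-0.326]
    - [-0.108,-0.117,-0.11,-0.326]
    - [-0.135,-0.146,-0.11,-0.326]
    - [-0.162,-0.176,-0.11,-0.326]
    - [-0.189,-0.205,-0.11,-0.326]
    - [-0.216,-0.234,-0.11,-0.326]
    - [-0.243,-0.263,-0.11,-0.326]
    - [-0.27,-0.292,-0.11,-0.326]
    - [-0.297,-0.322,-0.11,-0.326]
    - [-0.324,-0.351,-0.11,-0.326]
    - [-0.351,-0.38,-0.11,-0.326]
    - [-0.378,-0.41,-0.11,-0.326]
    - [-0.405,-0.439,-0.11,-0.326]
    - [-0.432,-0.468,-0.11,-0.326]
    - [-0.432,-0.468,-0.11,-0.326]
  claw: -1
  newtons: 20

```text
time: 2.15
ee_pos: [0.46, -0.022, 0.3076]
eef_rot: [0.033, 0.999, -0.0, 0.0]
ft_force: [-0.1, -0.4, -0.4]
width: 0.0003
```

move_arm:
  series:
    - [-0.016,-0.035,0,0]
    - [-0.032,-0.07,0,0]
    - [-0.048,-0.105,0,0]
    - [-0.064,-0.14,0.02,0]
    - [-0.08,-0.173,0.06,0]
    - [-0.08,-0.173,0.1,0]
    - [-0.08,-0.173,0.14,0]
    - [-0.08,-0.173,0.18,0]
    - [-0.08,-0.173,0.21,0]
    - [-0.08,-0.173,0.21,0]
    - [-0.08,-0.173,0.21,0]

```text
time: 3.25
ee_pos: [0.5292, -0.1939, 0.0981]
eef_rot: [0.029, 1.0, -0.0, -0.0]
ft_force: [-0.6, -0.5, 0.3]
width: 0.0005
```

```bash
python3 - <<'E'
from bench import read_state, imaging
from h import *
s=read_state(); print(s['time'],s['ee_pos'],s['ft_force'])
c=imaging.get_calibration('side');p,d=imaging.camera('side')
cv2.imwrite('pics/side1.png',p[:,:,::-1])
p,d=imaging.camera('wrist');cv2.imwrite('pics/wrist1.png',p[:,:,::-1])
E
```

```text
3.25 [ 0.52916345 -0.19389874  0.09814857] [-0.56963015 -0.46679027  0.26707405]
```

View pics/side1.png

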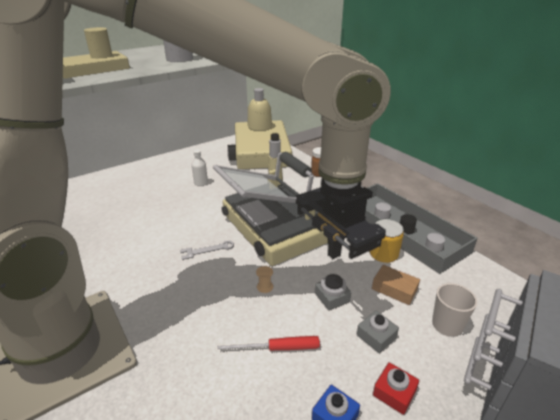

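View pics/wrist1.png

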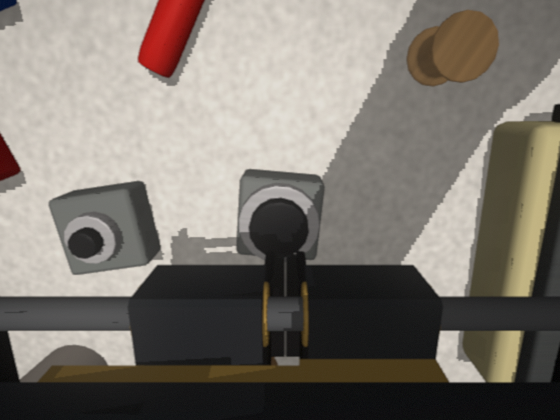

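The side view shows the fingertips at about (335,250), above the stop button at (335,283). The wrist view puts the shut fingertips about 5 px (roughly 4 mm) to the guard side of the button centre (279,222). I'll go down in small steps while watching the force.

move_arm:
  series:
    - [0,0,0,0]
    - [0,0,0.01,0]
    - [0,0,0.02,0]
    - [0,0,0.03,0]
    - [0,0,0.036,0]
    - [0,0,0.036,0]

```text
time: 3.95
ee_pos: [0.5282, -0.1939, 0.0603]
eef_rot: [0.029, 1.0, 0.0, -0.001]
ft_force: [0.1, 0.1, -0.0]
width: 0.0005
```

move_arm:
  series:
    - [0,-0.005,0,0]
    - [0,-0.005,0.002,0]
    - [0,-0.005,0.004,0]
    - [0,-0.005,0.006,0]
    - [0,-0.005,0.007,0]
    - [0,-0.005,0.007,0]

```text
time: 4.55
ee_pos: [0.5287, -0.1989, 0.0544]
eef_rot: [0.029, 1.0, 0.0, -0.0]
ft_force: [-0.5, -0.7, 0.1]
width: 0.0004
```

move_arm:
  series:
    - [0,0,0.001,0]
    - [0,0,0.002,0]
    - [0,0,0.003,0]
    - [0,0,0.004,0]
    - [0,0,0.004,0]

```text
time: 5.05
ee_pos: [0.5287, -0.199, 0.0504]
eef_rot: [0.029, 1.0, 0.0, -0.0]
ft_force: [-0.4, -0.2, 0.3]
width: 0.0004
```

```bash
python3 - <<'E'
from bench import read_state, imaging
from h import *
p,d=imaging.camera('side')
cv2.imwrite('pics/s2.png',cv2.resize(p[200:330,250:420],None,fx=4,fy=4,interpolation=cv2.INTER_CUBIC)[:,:,::-1])
s=read_state(); print(s['ft_force'],s['ee_pos'])
E
```

```text
[0.88347193 0.52998995 0.8295319 ] [ 0.52868186 -0.19900238  0.05043344]
```

View pics/s2.png

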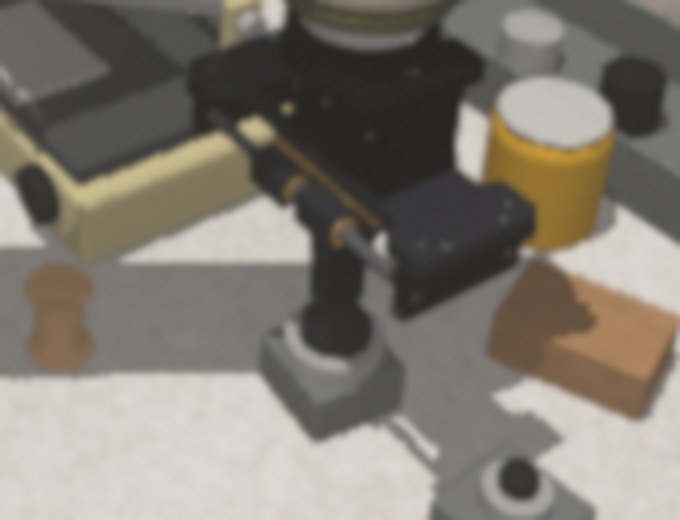

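The fingers stand centred on the stop button at crop position (335,310), just touching or nearly so, with little force yet. I'll continue down.

move_arm:
  series:
    - [0,0,0.001,0]
    - [0,0,0.002,0]
    - [0,0,0.003,0]
    - [0,0,0.003,0]

```text
time: 5.5
ee_pos: [0.5287, -0.199, 0.0474]
eef_rot: [0.029, 1.0, 0.0, -0.0]
ft_force: [-0.5, 0.4, -0.7]
width: 0.0006
```

move_arm:
  series:
    - [0,0,0.001,0]
    - [0,0,0.002,0]
    - [0,0,0.002,0]

```text
time: 5.8
ee_pos: [0.5287, -0.199, 0.0454]
eef_rot: [0.029, 1.0, 0.0, -0.0]
ft_force: [-0.4, -0.0, 0.7]
width: 0.0006
```

```bash
python3 - <<'E'
from bench import read_state, imaging
from h import *
s=read_state(); print(s['ft_force'],s['ee_pos'],s['joint_torque'])
p,d=imaging.camera('wrist');cv2.imwrite('pics/wrist3.png',p[:,:,::-1])
E
```

```text
[-0.38807587 -0.01003699  0.70772859] [ 0.52866511 -0.19895004  0.04536952] [ 2.80604727e-02 -4.93171048e+01  1.06833708e+01 -3.25952339e+01
  5.41142025e-02  1.38950031e-02  1.50604622e-02]
```

View pics/wrist3.png

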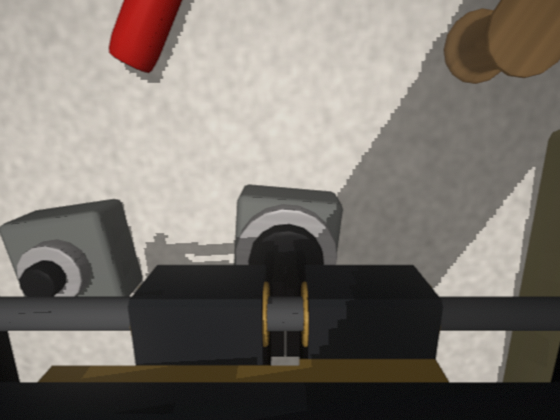

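```bash
python3 - <<'E'
from bench import read_state, imaging
from h import *
s=read_state()
c=imaging.get_calibration('wrist');p,d=imaging.camera('wrist')
N=(p,d,np.array(c['camera_matrix']),np.array(c['R']),np.array(c['t']))
q=N[2]@(N[3]@np.array(s['ee_pos'])+N[4]); print('tcp px',q[:2]/q[2], 'depth',q[2])
for u,v in [(288,192),(288,212),(288,220),(288,226),(288,232),(288,238),(288,244),(288,250),(288,258),(275,240),(305,240),(45,275),(40,280),(80,240),(315,258),(265,258)]:
    print(u,v,p[v,u],pt(N,u,v).round(4))
m=p[180:262,220:350].copy();m=np.clip(m.astype(float)*2.0,0,255).astype(np.uint8)
cv2.imwrite('pics/w4.png',cv2.resize(m,None,fx=6,fy=6,interpolation=cv2.INTER_CUBIC)[:,:,::-1])
E
```

```text
tcp px [286.80812173 253.6827947 ] depth 0.19977351976025354
288 192 [74 74 70] [ 0.5013 -0.1966  0.0163]
288 212 [179 175 173] [ 0.5051 -0.197   0.046 ]
288 220 [164 159 157] [ 0.5096 -0.1973  0.0456]
288 226 [34 31 31] [ 0.5113 -0.1974  0.0507]
288 232 [59 59 58] [ 0.5125 -0.1975  0.0566]
288 238 [40 39 39] [ 0.5156 -0.1977  0.0568]
288 244 [39 36 37] [ 0.4521 -0.1955  0.2312]
288 250 [34 33 34] [ 0.5221 -0.198   0.0567]
288 258 [26 25 24] [ 0.519  -0.198   0.0741]
275 240 [39 37 38] [ 0.5162 -0.2042  0.0571]
305 240 [28 27 28] [ 0.5171 -0.1892  0.0568]
45 275 [44 45 43] [ 0.5287 -0.3242  0.0565]
40 280 [34 33 33] [ 0.5315 -0.3278  0.0562]
80 240 [108 109 104] [ 0.5186 -0.3165  0.0329]
315 258 [23 22 21] [ 0.5276 -0.1845  0.0559]
265 258 [29 27 27] [ 0.5169 -0.2082  0.0778]
```

View pics/w4.png

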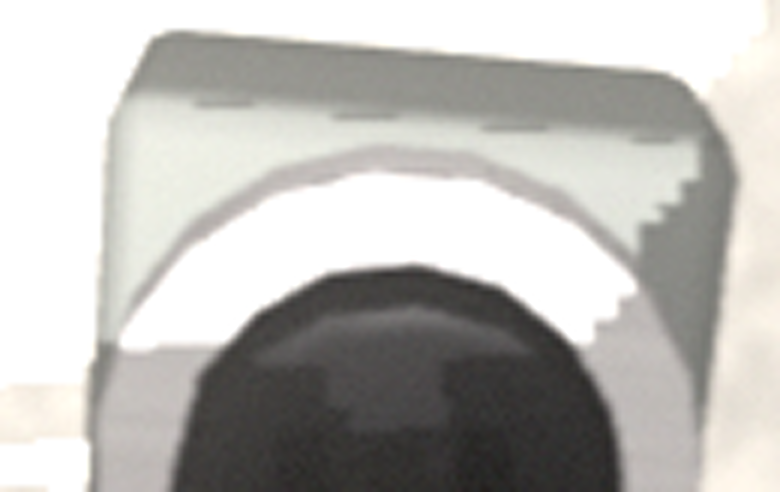

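```bash
python3 - <<'E'
from bench import read_state, imaging
from h import *
s=read_state()
c=imaging.get_calibration('wrist');p,d=imaging.camera('wrist')
N=(p,d,np.array(c['camera_matrix']),np.array(c['R']),np.array(c['t']))
for u in (279,293):
  for v in range(240,300,3): print(u,v,p[v,u].tolist(),pt(N,u,v).round(4))
E
```

```text
279 240 [39, 39, 38] [ 0.5167 -0.2023  0.056 ]
279 243 [39, 37, 37] [ 0.5185 -0.2024  0.0556]
279 246 [36, 37, 36] [ 0.5201 -0.2025  0.0557]
279 249 [37, 35, 36] [ 0.5212 -0.2026  0.0571]
279 252 [28, 28, 28] [ 0.523  -0.2027  0.0566]
279 255 [28, 26, 24] [ 0.5188 -0.2022  0.0705]
279 258 [25, 24, 25] [ 0.519  -0.2022  0.0737]
279 261 [26, 26, 25] [ 0.5188 -0.2021  0.0777]
279 264 [26, 23, 24] [ 0.5189 -0.202   0.0807]
279 267 [25, 23, 23] [ 0.519  -0.202   0.0836]
279 270 [23, 23, 21] [ 0.5192 -0.202   0.0863]
279 273 [23, 22, 22] [ 0.5193 -0.2019  0.089 ]
279 276 [19, 18, 19] [ 0.5185 -0.2018  0.0935]
279 279 [21, 19, 17] [ 0.5189 -0.2018  0.0954]
279 282 [23, 22, 20] [ 0.5191 -0.2018  0.0977]
279 285 [24, 24, 23] [ 0.519  -0.2017  0.1005]
279 288 [22, 22, 19] [ 0.5188 -0.2017  0.1033]
279 291 [23, 22, 24] [ 0.519  -0.2017  0.1053]
279 294 [23, 21, 21] [ 0.5189 -0.2016  0.1079]
279 297 [38, 36, 37] [ 0.496  -0.1995  0.1516]
293 240 [34, 33, 32] [ 0.5169 -0.1953  0.0568]
293 243 [33, 32, 31] [ 0.5187 -0.1953  0.0561]
293 246 [33, 32, 32] [ 0.5204 -0.1954  0.0559]
293 249 [35, 34, 35] [ 0.5215 -0.1955  0.0573]
293 252 [26, 26, 26] [ 0.5233 -0.1956  0.0567]
293 255 [29, 28, 27] [ 0.5198 -0.1957  0.069 ]
293 258 [28, 26, 26] [ 0.5191 -0.1957  0.0743]
293 261 [20, 21, 19] [ 0.5196 -0.1958  0.0767]
293 264 [24, 23, 22] [ 0.5188 -0.1959  0.0817]
293 267 [24, 23, 21] [ 0.5192 -0.1959  0.084 ]
293 270 [22, 20, 19] [ 0.5193 -0.196   0.0868]
293 273 [20, 19, 19] [ 0.5193 -0.1961  0.0898]
293 276 [20, 20, 17] [ 0.5193 -0.1961  0.0925]
293 279 [21, 20, 18] [ 0.5197 -0.1962  0.0944]
293 282 [21, 19, 19] [ 0.5197 -0.1962  0.0972]
293 285 [22, 20, 20] [ 0.5188 -0.1963  0.1015]
293 288 [22, 20, 19] [ 0.5193 -0.1963  0.103 ]
293 291 [22, 19, 19] [ 0.5196 -0.1964  0.1048]
293 294 [21, 19, 18] [ 0.5192 -0.1964  0.1078]
293 297 [37, 37, 36] [ 0.4957 -0.1961  0.1526]
```

The wrist depth shows the shut fingers ending about 20 mm above the reported TCP, with a gap of about 10 mm to the button. The button top measures 0.057 and is still out. I'll keep descending with force checks.

move_arm:
  series:
    - [0,0,0.002,0]
    - [0,0,0.004,0]
    - [0,0,0.006,0]
    - [0,0,0.006,0]

```text
time: 6.35
ee_pos: [0.5285, -0.1989, 0.0391]
eef_rot: [0.029, 1.0, 0.0, -0.0]
ft_force: [0.3, -0.1, 0.0]
width: 0.0004
```

move_arm:
  series:
    - [0,0,0.001,0]
    - [0,0,0.002,0]
    - [0,0,0.003,0]
    - [0,0,0.003,0]

```text
time: 6.75
ee_pos: [0.5287, -0.199, 0.0364]
eef_rot: [0.029, 1.0, 0.0, -0.0]
ft_force: [-0.3, 0.5, 0.7]
width: 0.0003
```

move_arm:
  series:
    - [0,0,0.001,0]
    - [0,0,0.002,0]
    - [0,0,0.003,0]
    - [0,0,0.003,0]

```text
time: 7.15
ee_pos: [0.5288, -0.199, 0.0335]
eef_rot: [0.029, 1.0, 0.0, 0.0]
ft_force: [-0.4, 0.7, 1.7]
width: 0.0002
```

```bash
python3 - <<'E'
from bench import read_state, imaging
from h import *
s=read_state()
c=imaging.get_calibration('wrist');p,d=imaging.camera('wrist')
N=(p,d,np.array(c['camera_matrix']),np.array(c['R']),np.array(c['t']))
print(s['ft_force'],s['ee_pos'])
for u in (279,):
  for v in range(236,264,3): print(u,v,p[v,u].tolist(),pt(N,u,v).round(4))
p,d=imaging.camera('side')
cv2.imwrite('pics/s5.png',cv2.resize(p[200:330,250:420],None,fx=4,fy=4,interpolation=cv2.INTER_CUBIC)[:,:,::-1])
E
```

```text
[-0.36172262  0.71802876  1.67242578] [ 0.52875456 -0.19899299  0.03349833]
279 236 [33, 33, 32] [ 0.511  -0.2018  0.0543]
279 239 [35, 34, 35] [ 0.5123 -0.2018  0.0547]
279 242 [51, 49, 49] [ 0.5136 -0.2019  0.0552]
279 245 [39, 39, 38] [ 0.5151 -0.202   0.0554]
279 248 [37, 35, 36] [ 0.5159 -0.202   0.057 ]
279 251 [38, 36, 35] [ 0.5177 -0.2022  0.0564]
279 254 [32, 30, 30] [ 0.5189 -0.2022  0.0572]
279 257 [29, 29, 29] [ 0.519  -0.2022  0.0607]
279 260 [25, 25, 24] [ 0.519  -0.2021  0.0642]
279 263 [23, 21, 20] [ 0.5185 -0.202   0.0684]
```

View pics/s5.png

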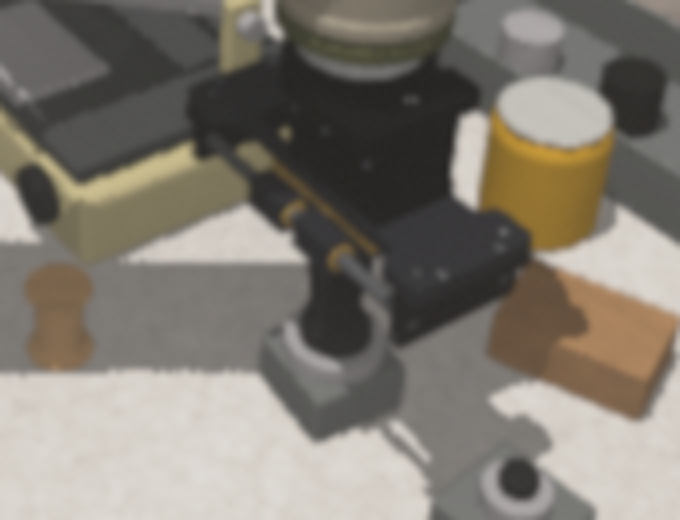

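Contact is at ee z ≈ 0.0345, with the force now at 1.7 N. I'll press on.

move_arm:
  series:
    - [0,0,0.001,0]
    - [0,0,0.002,0]
    - [0,0,0.003,0]
    - [0,0,0.004,0]
    - [0,0,0.004,0]

```text
time: 7.75
ee_pos: [0.5288, -0.199, 0.0295]
eef_rot: [0.029, 1.0, 0.0, 0.0]
ft_force: [-2.5, 0.8, 4.3]
width: 0.0007
```

move_arm:
  series:
    - [0,0,0.0005,0]
    - [0,0,0.001,0]
    - [0,0,0.0015,0]
    - [0,0,0.002,0]
    - [0,0,0.002,0]

```text
time: 8.25
ee_pos: [0.5288, -0.199, 0.0275]
eef_rot: [0.029, 1.0, 0.0, 0.0]
ft_force: [-1.5, -0.4, 5.6]
width: -0.0001
```

move_arm:
  series:
    - [0,0,0.0005,0]
    - [0,0,0.001,0]
    - [0,0,0.0015,0]
    - [0,0,0.0015,0]
    - [0,0,0.0015,0]

```text
time: 8.75
ee_pos: [0.5289, -0.199, 0.0265]
eef_rot: [0.029, 1.0, 0.0, 0.0]
ft_force: [-2.6, 1.6, 9.4]
width: 0.0002
```

The force went past the 6 N spring to 9.4 N at full travel, so the button is bottomed. Now I'll lift straight up and go to a point in front of the handle.

move_arm:
  series:
    - [0,0,-0.02,0]
    - [0,0,-0.06,0]
    - [0,0,-0.1,0]
    - [0,0,-0.14,0]
    - [0,0,-0.18,0]
    - [0,0,-0.22,0]
    - [0,0,-0.26,0]
    - [0.02,0.03,-0.28,0]
    - [0.035,0.07,-0.28,0]
    - [0.05,0.11,-0.28,0]
    - [0.07,0.15,-0.28,0]
    - [0.09,0.19,-0.28,0]
    - [0.11,0.23,-0.28,0]
    - [0.125,0.265,-0.28,0]
    - [0.14,0.297,-0.28,0]
    - [0.14,0.297,-0.28,0]
    - [0.14,0.297,-0.28,0]

```text
time: 10.45
ee_pos: [0.4063, 0.1059, 0.3058]
eef_rot: [0.029, 1.0, -0.0, -0.0]
ft_force: [-0.2, -0.9, -0.5]
width: 0.0005
```

```bash
python3 - <<'E'
from bench import read_state, imaging
from h import *
from scipy.spatial.transform import Rotation as Ro
s=read_state()
print(s['ft_force'],s['ee_pos'],Ro.from_quat(s['eef_rot']).as_matrix().round(4).tolist())
c=imaging.get_calibration('side');p,d=imaging.camera('side')
cv2.imwrite('pics/s6.png',p[:,:,::-1])
N=(p,d,np.array(c['camera_matrix']),np.array(c['R']),np.array(c['t']))
for u,v in [(333,283),(378,321)]: print(np.median([pt(N,u+i,v+j) for i in(-1,0,1,2) for j in (-1,0,1)],0).round(4))
E
```

```text
[-0.15291479 -0.93073893 -0.54207428] [0.40634316 0.10587651 0.30576557] [[-0.9984, 0.0574, -0.0], [0.0574, 0.9984, -0.0003], [0.0, -0.0003, -1.0]]
[ 0.5234 -0.2059  0.0575]
[ 0.5261 -0.3328  0.0567]
```

View pics/s6.png

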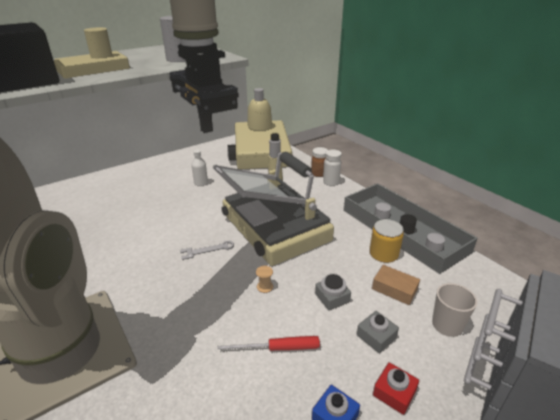

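Both buttons are out again, and the fingers at (205,118) hover in front of the handle. I'll descend in front of it.

move_arm:
  series:
    - [0,0,0.03,0]
    - [0,0,0.06,0]
    - [0,0,0.09,0]
    - [0,0,0.12,0]
    - [0,0,0.145,0]
    - [0,0,0.16,0]
    - [0,0,0.16,0]
    - [0,0,0.16,0]

```text
time: 11.3
ee_pos: [0.4069, 0.1049, 0.1465]
eef_rot: [0.03, 1.0, -0.0, 0.0]
ft_force: [0.3, -0.3, 0.3]
width: 0.0004
```

```bash
python3 - <<'E'
from bench import read_state, imaging
from h import *
s=read_state()
print(s['ft_force'],s['ee_pos'])
p,d=imaging.camera('side')
cv2.imwrite('pics/s7.png',cv2.resize(p[70:270,130:350],None,fx=3,fy=3,interpolation=cv2.INTER_CUBIC)[:,:,::-1])
E
```

```text
[ 0.33670216 -0.27117639  0.31525799] [0.40686777 0.10494884 0.14648419]
```

View pics/s7.png

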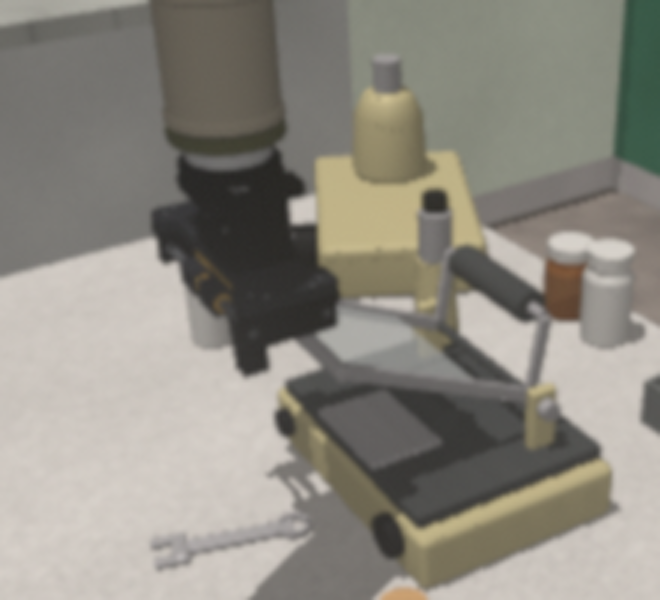

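The fingers stand in front of the bar with their tips just below it, and the gripper body is above the bar. Now I'll approach to contact.

move_arm:
  series:
    - [-0.01,0,0,0]
    - [-0.018,0,0,0]
    - [-0.02,0,0,0]
    - [-0.022,0,0,0]
    - [-0.022,0,0,0]

```text
time: 11.85
ee_pos: [0.4286, 0.1044, 0.146]
eef_rot: [0.029, 1.0, -0.0, -0.0]
ft_force: [0.0, 0.1, 0.3]
width: 0.0005
```

```bash
python3 - <<'E'
import numpy as np
x0,z0=-0.1996,0.146
th=np.arange(27,92,2)
e=np.interp(th,[25,90],[.048,.033])
c=np.deg2rad(th)
X=-.2*np.cos(c)-.0165+.0015-x0; Z=.11+.2*np.sin(c)-e-z0
for t,a,b in zip(th,X,Z): print(t,round(-a,3),round(-b,3))
E
```

```text
27 -0.006 -0.007
29 -0.01 -0.014
31 -0.013 -0.02
33 -0.017 -0.027
35 -0.021 -0.033
37 -0.025 -0.039
39 -0.029 -0.045
41 -0.034 -0.051
43 -0.038 -0.057
45 -0.043 -0.062
47 -0.048 -0.067
49 -0.053 -0.072
51 -0.059 -0.077
53 -0.064 -0.082
55 -0.07 -0.087
57 -0.076 -0.091
59 -0.082 -0.095
61 -0.088 -0.099
63 -0.094 -0.103
65 -0.1 -0.106
67 -0.106 -0.11
69 -0.113 -0.113
71 -0.119 -0.116
73 -0.126 -0.118
75 -0.133 -0.121
77 -0.14 -0.123
79 -0.146 -0.125
81 -0.153 -0.126
83 -0.16 -0.128
85 -0.167 -0.129
87 -0.174 -0.13
89 -0.181 -0.131
91 -0.188 -0.131
```

move_arm:
  series:
    - [-0.003,0,-0.003,0]
    - [-0.006,0,-0.007,0]
    - [-0.01,0,-0.014,0]
    - [-0.013,0,-0.02,0]
    - [-0.017,0,-0.027,0]
    - [-0.021,0,-0.033,0]
    - [-0.025,0,-0.039,0]
    - [-0.025,0,-0.039,0]

```text
time: 12.65
ee_pos: [0.4526, 0.1031, 0.1858]
eef_rot: [0.029, 1.0, 0.0, -0.001]
ft_force: [-8.7, -0.4, 4.0]
width: 0.0004
```

```bash
python3 - <<'E'
from bench import read_state, imaging
from h import *
s=read_state()
print(s['ft_force'],s['ee_pos'])
p,d=imaging.camera('side')
cv2.imwrite('pics/s8.png',cv2.resize(p[70:270,130:350],None,fx=3,fy=3,interpolation=cv2.INTER_CUBIC)[:,:,::-1])
E
```

```text
[-8.73939994 -0.35817648  4.04758759] [0.4525833  0.10314145 0.18583047]
```

View pics/s8.png

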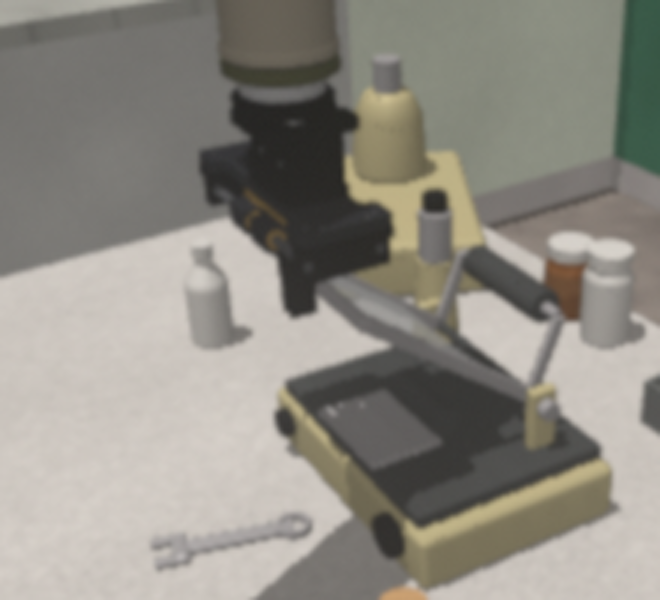

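The guard is rising with the fingers (now about 37°), the bar at crop (345,290), with a steady push of about 9 N. I'll carry on along the arc past the balance point at θ ≈ 59°.

```bash
python3 - <<'E'
import numpy as np
x0,z0=-0.1756,0.1858
th=np.arange(39,92,2)
e=np.interp(th,[37,60,90],[.045,.036,.033])
c=np.deg2rad(th)
X=-.2*np.cos(c)-.0165-x0; Z=.11+.2*np.sin(c)-e-z0
for t,a,b in zip(th,X,Z): print(t,round(-a,3),round(-b,3))
E
```

```text
39 -0.004 -0.006
41 -0.008 -0.012
43 -0.013 -0.018
45 -0.018 -0.024
47 -0.023 -0.029
49 -0.028 -0.035
51 -0.033 -0.04
53 -0.039 -0.045
55 -0.044 -0.05
57 -0.05 -0.055
59 -0.056 -0.059
61 -0.062 -0.063
63 -0.068 -0.067
65 -0.075 -0.07
67 -0.081 -0.073
69 -0.087 -0.076
71 -0.094 -0.078
73 -0.101 -0.081
75 -0.107 -0.083
77 -0.114 -0.085
79 -0.121 -0.086
81 -0.128 -0.088
83 -0.135 -0.089
85 -0.142 -0.09
87 -0.149 -0.091
89 -0.156 -0.091
91 -0.163 -0.091
```

move_arm:
  series:
    - [-0.003,0,-0.006,0]
    - [-0.008,0,-0.012,0]
    - [-0.013,0,-0.018,0]
    - [-0.018,0,-0.024,0]
    - [-0.023,0,-0.029,0]
    - [-0.028,0,-0.035,0]
    - [-0.033,0,-0.04,0]
    - [-0.039,0,-0.045,0]
    - [-0.044,0,-0.05,0]
    - [-0.05,0,-0.055,0]
    - [-0.056,0,-0.059,0]
    - [-0.062,0,-0.063,0]
    - [-0.068,0,-0.067,0]
    - [-0.075,0,-0.07,0]
    - [-0.081,0,-0.073,0]
    - [-0.087,0,-0.076,0]

```text
time: 14.3
ee_pos: [0.5407, 0.0977, 0.2612]
eef_rot: [0.029, 1.0, -0.0, -0.0]
ft_force: [0.4, 0.5, 0.2]
width: 0.0005
```

```bash
python3 - <<'E'
from bench import read_state, imaging
from h import *
s=read_state()
print(s['ft_force'],s['ee_pos'])
p,d=imaging.camera('side')
cv2.imwrite('pics/s9.png',cv2.resize(p[40:270,130:350],None,fx=2.6,fy=2.6,interpolation=cv2.INTER_CUBIC)[:,:,::-1])
E
```

```text
[0.4069503  0.53388407 0.15496037] [0.5407375  0.09774907 0.26121825]
```

View pics/s9.png

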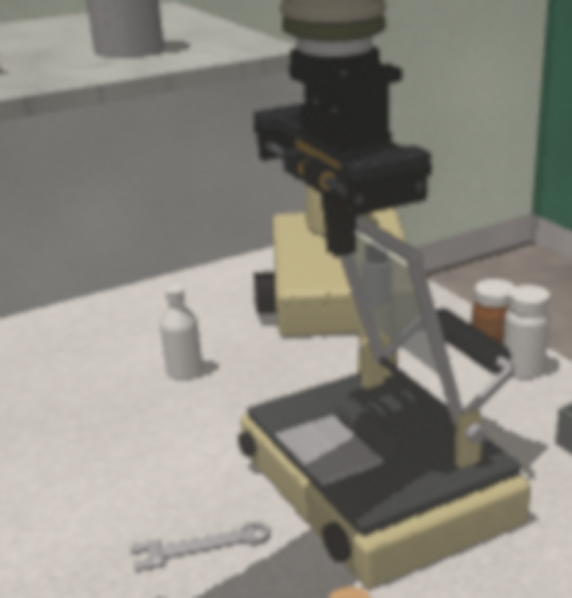

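The guard is past its balance point, leaving the fingers (the push force is zero). I'll hold still and let it settle.

move_arm:
  series:
    - [0,0,0,0]
    - [0,0,0,0]
    - [0,0,0,0]
    - [0,0,0,0]
    - [0,0,0,0]
    - [0,0,0,0]
    - [0,0,0,0]
    - [0,0,0,0]
    - [0,0,0,0]
    - [0,0,0,0]

```text
time: 15.35
ee_pos: [0.5402, 0.0978, 0.261]
eef_rot: [0.029, 1.0, 0.0, -0.0]
ft_force: [1.1, -0.3, -0.0]
width: 0.0003
```

```bash
python3 - <<'E'
from bench import read_state, imaging
from h import *
s=read_state()
print(s['ft_force'],s['ee_pos'])
p,d=imaging.camera('side')
cv2.imwrite('pics/s10.png',cv2.resize(p[40:270,130:350],None,fx=2.6,fy=2.6,interpolation=cv2.INTER_CUBIC)[:,:,::-1])
E
```

```text
[ 1.05183112 -0.31898809 -0.04542869] [0.54019069 0.09782841 0.26102732]
```

View pics/s10.png

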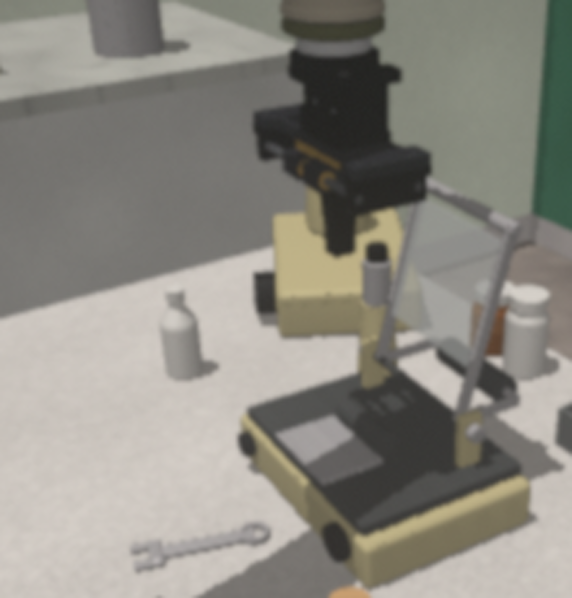

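The guard now leans rearwards beyond vertical, with its bar at crop (475,205). I'll back off towards the robot, rise, and verify.

move_arm:
  series:
    - [0.02,0,0,0]
    - [0.05,0,-0.02,0]
    - [0.08,0,-0.04,0]
    - [0.1,0,-0.06,0]
    - [0.11,0,-0.09,0]
    - [0.11,0,-0.1,0]
    - [0.11,0,-0.1,0]
    - [0.11,0,-0.1,0]
    - [0.11,0,-0.1,0]
    - [0.11,0,-0.1,0]

```text
time: 16.4
ee_pos: [0.4303, 0.1041, 0.3599]
eef_rot: [0.03, 1.0, -0.001, -0.001]
ft_force: [-0.5, -0.2, -0.4]
width: 0.0007
```

```bash
python3 - <<'E'
from bench import read_state, imaging
from h import *
s=read_state()
print(s['time'],s['ft_force'],s['ee_pos'])
c=imaging.get_calibration('side');p,d=imaging.camera('side')
cv2.imwrite('pics/s11.png',p[:,:,::-1])
N=(p,d,np.array(c['camera_matrix']),np.array(c['R']),np.array(c['t']))
for u,v in [(333,283),(378,321)]: print(np.median([pt(N,u+i,v+j) for i in(-1,0,1,2) for j in (-1,0,1)],0).round(4))
p2,d=imaging.camera('top');cv2.imwrite('pics/t11.png',p2[:,:,::-1])
import math
for u,v in [(312,118),(313,119),(311,117)]:
    q=pt(N,u,v); print(q.round(3))
S0=load('side0.npz')[0]; df=cv2.absdiff(p,S0).max(2); cv2.imwrite('pics/df.png',df*3)
E
```

```text
16.4 [-0.5082201  -0.16181146 -0.35011381] [0.43032423 0.10410986 0.35991387]
[ 0.5237 -0.2063  0.0578]
[ 0.5269 -0.3329  0.0567]
[0.68  0.076 0.31 ]
[0.677 0.069 0.31 ]
[0.683 0.084 0.309]
```

View pics/s11.png

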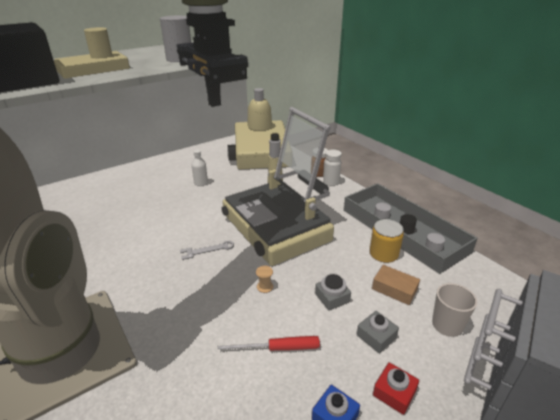

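View pics/t11.png

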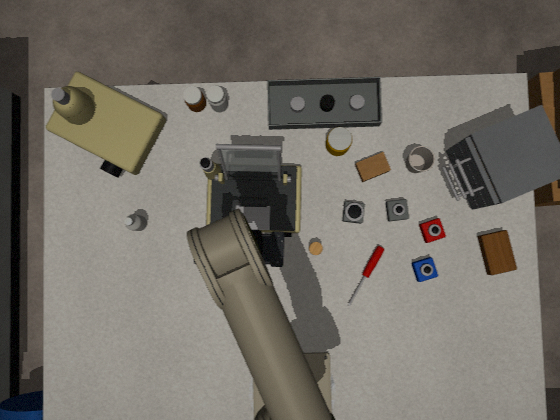

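The bar is now at about (0.68, 0.076, 0.31), which puts the guard at about 105°, on its upper stop (1.4 rad). Nothing else has moved, both buttons are out, and the arm is clear. I'll hand the job in.

```bash
python3 -c "
from bench import r; print(r.close_job())"
```

```text
the job is handed in; nothing more can be done
None
```

I pressed the stop button fully down, then pushed the guard up past its balance point, and it now stands by itself against its upper stop. I handed the job in at 16.4 s; no verdict is reported.

- **Stop button:** I pressed the larger grey-box button until the force rose past its 6 N spring, to 9.4 N at the end of its travel. The guard was still lowered at that point.
- **Guard:** I pushed the handle bar from the front with shut fingers, along its arc, in about 2.5 s of pushing with a short pause. The largest force I read was about 9 N. It went the last part by itself, at a speed I could not read directly.
- **Last checks:** The guard measured about 105° from level, which matches the 1.4 rad stop. Both buttons were back out at about 57 mm, nothing else looked moved from the first pictures, and the arm was clear with no force on it.

**Disagreement:** With the gripper shut, the fingers end about 23 mm above the reported TCP. The button was therefore only touched at a TCP height of 0.034 m, although its top measured 0.057 m. I allowed for this when pushing the guard.

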